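# Change the batch under the swing-arm curing lamp

### The job

Swing the curing lamp clear of its tray, put the finished cowl from the tray into the crate, standing on its flange, and lay every fresh vent duct that is out on the bench in the tray, each flat on its flange on the tray's floor and none on another. Then swing the lamp back over the middle of the tray, and last of all put the key from its wooden stand into the key switch, push it fully home and turn it clockwise all the way to on, leaving it there. Leave the other things on the bench where they are.

Things in the scene. Friction and masses are not known exactly. Their poses are not given: they have to be found in the camera images.
- lamp_arm (a joint): Swing angle of the lamp arm about the vertical axis of its column, rad, 0 to 1.35, growing clockwise seen from above (swinging away from the tray to the robot's left). Near 0.0 to 0.35 the lamp is over the tray; beyond about 0.9 more than at the tray it is clear. Stiff enough (0.35 N m) to stay where it is left.
- lamp_handle (a point): Centre of the black rubber handle post, upright on the middle of the lamp head: 24 mm diameter, from z 195 to 255 mm (this point is at z 230 mm). The white lamp head is a box 200 mm (along the arm) x 130 x 50, from z 145 to 195 mm; its centre is straight below this point. It is 278 mm from lamp_pivot. The boom between is 30 wide, z 161 to 183 mm.
- lamp_pivot (a point): Point on the lamp arm's vertical hinge axis, at the height of lamp_handle (z 230 mm). The column is 36 mm in diameter to z 272 mm, on a foot of 100 mm diameter.
- tray: Aluminium curing tray fixed on the bench, 250 (its x) x 280 (its y), walls 5 thick and 18 mm high, floor 5 mm thick. Origin: centre of the underside.
- crate: Grey plastic open crate fixed on the bench, 220 (its x) x 190 (its y) x 60 high, walls and floor 6 mm thick. Origin: centre of the underside.
- cowl: The finished part, lying in the tray at the start: black plastic cowl, a flat flange 145 (x) x 85 (y) x 6 with a block-shaped crown 95 (x) x 50 (y) on it up to z 50. Mass about 0.2 kg. Origin: centre of the underside; z up through the crown. Grip the crown across its 50 mm.
- duct0: A fresh part: black plastic vent duct with grey slats, a flat flange 100 (x) x 58 (y) x 6 with a tower 66 (x) x 36 (y) on it up to z 36. About 90 g. Origin: centre of the underside; z up through the tower. Grip the tower across its 36 mm. Two to four ducts are present.
- duct1: A fresh part: black plastic vent duct with grey slats, a flat flange 100 (x) x 58 (y) x 6 with a tower 66 (x) x 36 (y) on it up to z 36. About 90 g. Origin: centre of the underside; z up through the tower. Grip the tower across its 36 mm. Two to four ducts are present.
- duct2: A fresh part: black plastic vent duct with grey slats, a flat flange 100 (x) x 58 (y) x 6 with a tower 66 (x) x 36 (y) on it up to z 36. About 90 g. Origin: centre of the underside; z up through the tower. Grip the tower across its 36 mm. Two to four ducts are present.
- duct3: A fresh part: black plastic vent duct with grey slats, a flat flange 100 (x) x 58 (y) x 6 with a tower 66 (x) x 36 (y) on it up to z 36. About 90 g. Origin: centre of the underside; z up through the tower. Grip the tower across its 36 mm. Two to four ducts are present.
- key: The loose switch key, standing upright in the wooden stand: steel blade 16 (x) x 5 (y), z 0 to 34; shoulder 22 x 10, z 34 to 40; black bow 40 (x) x 10 (y), z 40 to 76. Origin: the blade's lower end, z up. Grip the bow across its 10 mm.
- key_stand: Fixed wooden stand, 60 x 50 x 36 high on a base 70 x 60 x 6, with a slot 18 (x) x 7 (y) open at the top, 30 deep, in which the key stands. Origin: centre of the underside.
- switch_slot (a point): Mouth of the key slot, mid-top of a square steel barrel (42 x 42 mm, top at z 50 mm) that turns in a 60 mm square recess of the fixed grey control box (130 x 110 x 50 high). At off the slot is 19 mm along this point's x, 8 mm along its y, 32 mm deep: a key fully home has its lower end 32 mm below this point. The frame does not turn with the barrel.
- key_barrel (a joint): Angle of the switch's barrel, rad: 0 off (start), 1.4 on at its stop; grows clockwise seen from above. It turns stiffly (0.04 N m) and stays where it is left. The key has about 0.2 rad of play in the slot either way.
- solvent_bottle: Bystander: clear solvent bottle, 64 across, 160 tall, standing. Origin: centre of its underside.
- tape_roll: Bystander: roll of tape lying flat, 80 across, 25 high. Origin: centre of its underside.
- paint_can: Bystander: steel can, 66 across, 150 tall, standing. Origin: centre of its underside.
- sanding_block: Bystander: cork sanding block 90 x 45 x 30. Origin: centre of its underside.
- jar: Bystander: white jar, 72 across, 100 tall. Origin: centre of its underside.
- tool_cup: Bystander: white ceramic cup, 76 across, 90 tall. Origin: centre of its underside.
- scraper: Bystander: spatula-like scraper, 180 long, lying. Origin: centre of its underside (on its length).

How it is judged (in metres and radians):
On the way, in this order (a step that is already met when the one before it is completed fails the run):
1. the lamp is swung clear: its head's centre is more than 230 mm from the tray's centre (horizontal distance between lamp_handle and tray above 0.23 m), for 0.2 s.
2. the cowl lies in the crate and every duct lies flat in the tray (x of cowl in the frame of crate between -0.104 and 0.104 m and y of cowl in the frame of crate between -0.089 and 0.089 m and z of cowl in the frame of crate between 0 and 0.014 m and angle between each of cowl, duct0, duct1, duct2, duct3's own z axis and vertical below 0.12 rad and x of duct0 in the frame of tray between -0.12 and 0.12 m and y of duct0 in the frame of tray between -0.135 and 0.135 m and z of duct0 in the frame of tray between 0 and 0.012 m and x of duct1 in the frame of tray between -0.12 and 0.12 m and y of duct1 in the frame of tray between -0.135 and 0.135 m and z of duct1 in the frame of tray between 0 and 0.012 m and x of duct2 in the frame of tray between -0.12 and 0.12 m and y of duct2 in the frame of tray between -0.135 and 0.135 m and z of duct2 in the frame of tray between 0 and 0.012 m and x of duct3 in the frame of tray between -0.12 and 0.12 m and y of duct3 in the frame of tray between -0.135 and 0.135 m and z of duct3 in the frame of tray between 0 and 0.012 m), for 0.3 s.
3. the lamp is back over the tray, its head's centre within 50 mm of the tray's (horizontal distance between lamp_handle and tray below 0.05 m), for 0.3 s.
4. the key is home in the switch (horizontal distance between key and switch_slot below 0.008 m and z of key in the frame of switch_slot below -0.022 m and angle between key's own z axis and vertical below 0.2 rad), for 0.1 s.
5. the key is turned to on (all of step 4 and value of joint key_barrel above 1.15 rad), for 0.2 s.
At the end, for the whole second after the job is handed in: The cowl lies upright on the crate's floor; every duct present lies upright and flat (within 0.12 rad) on the tray's floor inside its walls; the lamp head's centre is within 50 mm of the tray's centre; the key is at least 22 mm deep in the switch and the barrel at more than 1.15 rad; all at rest (all of step 2 and all of step 5 and horizontal distance between lamp_handle and tray below 0.05 m and linear speed of each of duct0, duct1, duct2, duct3, cowl, key below 0.03 m/s and velocity of joint lamp_arm between -0.05 and 0.05 rad/s); the robot touches nothing.
It fails at once if another thing on the bench (bottle, tape, can, block, jar, cup, scraper) is shifted by more than 50 mm or tipped over (distance of any of solvent_bottle, tape_roll, paint_can, sanding_block, jar, tool_cup, scraper from where it was at the start of the episode above 0.05 m or angle between any of solvent_bottle, tape_roll, paint_can, sanding_block, jar, tool_cup, scraper's own z axis and vertical above 0.5 rad).
Of duct0, duct1, duct2, duct3 only 2 to 4 are there at a start; the rules pass over those that are not, and their reading is None.
At some moment in a run one of duct0, duct1, duct2, duct3, cowl may be knocked a few centimetres aside while the robot is not near it.
It also fails if it takes over 210 s, if anything falls off the work surface, if the arm or the gripper's body presses on something with over 40 N, if the wrist force passes 120 N, or if a joint passes its speed limit or range.

### The arm

A 6-joint arm with a two-finger parallel gripper is mounted at the origin on the work surface. World frame = base frame: x ahead of the robot, y to its left, z up, the work surface at z = 0. Lengths are in m, angles in degrees, forces in N, time in s.
With the tool pointing down it reaches from about 0.4 to 0.825 m from the base axis. Payload 7 kg.
Tool frame: the origin (TCP) lies midway between the tips of the shut fingers; the grasp point (between the pads) lies r.grip_depth behind it (r.grip_depth is the distance from the TCP to the grasp point, in m); z points along the fingers, y is the line along which they close (so a half turn about z gives the same grasp; the last joint's range is limited). The gripper opens to 88 mm and grips with 3 to 60 N. Pads are 19 mm wide; open, the fingers measure 130 mm over their backs; the gripper's body (78 mm by 193 mm) begins 47 mm behind the grasp point.
Start: joints at [91.335, 20.546, 0.682, 0, -70.136, -16.507], TCP at [0.177, 0.651, 0.227] pointing down, gripper open.
Joint ranges: [-176.03, 176.03], [-82.01, 121.73], [-58.28, 71.71], [-173.87, 95.51], [-174.79, -0.11], [-173.66, 173.66]. Speed limits (degrees/s): [136.94, 136.94, 172.46, 180, 180, 180].

### API

Orientations are given as [roll, pitch, yaw] about the fixed x, y, z axes, in that order (R = Rz(yaw) Ry(pitch) Rx(roll)).
In Python, from plant import r, camrig, order, get_state gives the robot as it stands (r), with the cameras (camrig), the readings as plain functions and the job (order).
- The arm moves only by the shell command python3 drive.py 'ROWS' [OPENING] [FORCE]. ROWS is a JSON list of rows, 1 to 12 of them, each of 6 numbers: dx, dy, dz in m, then a rotation vector rx, ry, rz in degrees; each row is the pose to reach, as a shift and turn from the pose commanded when the command began, along the tool's axes at that moment; what a row does not reach only later rows make up. A row lasts 1/12 s, in which the tool goes at most 0.0417 m and 7.16 degrees, less where a joint would pass 70% of its speed; a pose out of reach is approached as far as the arm can. OPENING is the finger opening in m, set as the command begins (- or left out keeps the last). The fingers move at their own pace and stop on an object; FORCE is the grip in N (left out, the last holds). Time passes only in rows, so rows that do not move let the fingers close. It prints the time, the measured TCP pose, the force, the opening and the grip force at its end.
- get_state(): the state, without advancing time (a new reading comes with each control period).
- camrig.capture(name): name is "scene" or "side" or "wrist"; returns a dict with "frame" (420x560x3 uint8, red, green, blue), "z_map" (420x560 float32, m along the optical axis (not along the pixel's ray), 0 where there is no reading), "fx", "fy", "cx", "cy" (pixels), "cam_to_world" (4x4, takes a point from camera to world coordinates). Camera axes: x right, y down, z forward; pixel columns grow to the right and rows downward; lengths in m; the calibration is good to about 2 mm. A picture is of the moment at which its call begins.
- order.close_job(): hands the job in; it is judged then, once.
The state is a dict: "time_s": time; "joints": joint angles; "qd": joint speeds; "joint_torque": joint torques, N m; "tcp_pos": TCP position; "eef_rot": TCP orientation; "contact_force": force on the tool from outside, world axes, zero at the start; "moment": the same for the moment, N m; "gripper_width": finger opening in m; "gripper_force": force on a finger pad.
Only numpy, scipy, OpenCV 4.12 (cv2) and the standard library are available. Lean on these libraries where they do the work, as an engineer would, in place of code of your own. Each camera call takes 0.05 s, during which the arm holds its last target. There are 200 camera calls.

## Working session

There is one attempt and no reset: what is moved stays moved. The work goes in short steps, Python scripts to look and compute and a shell command to move; the robot and the scene stay as the last step left them, time stands still between calls to the robot, and variables do not carry over. Pictures are saved under pics/ and viewed, at most 14 in all, crops included, and the job is handed in when it is done.

```bash
ls; mkdir -p pics; cat > h.py <<'E'
import numpy as np, cv2
from plant import r, camrig, order, get_state
from scipy.spatial.transform import Rotation as R
def snap(name,fn):
    c=camrig.capture(name); cv2.imwrite('pics/'+fn+'.png',cv2.cvtColor(c['frame'],cv2.COLOR_RGB2BGR)); np.savez('pics/'+fn+'.npz',**c); return c
def world(c):
    z=c['z_map']; v,u=np.indices(z.shape)
    p=np.stack([(u-c['cx'])/c['fx']*z,(v-c['cy'])/c['fy']*z,z,np.ones_like(z)],-1)
    return (p@np.array(c['cam_to_world']).T)[...,:3]
E
python3 - <<'E'
from h import *
s=get_state(); print(s, r.grip_depth)
for n in ['scene','side','wrist']:
    c=snap(n,n+'0'); print(n,c['fx'],c['cx'],np.round(c['cam_to_world'],3).tolist())
E
```

```text
drive.py
pics
plant.py
{'time_s': 0.0, 'joints': array([ 9.13359624e+01,  2.05928877e+01,  6.34019413e-01, -1.96956594e-02,
       -7.01364127e+01, -1.65044883e+01]), 'qd': array([-0.03258876,  0.00422079,  0.0531653 ,  0.14713709,  0.116011  ,
        0.05859187]), 'joint_torque': array([-3.00520887e-04, -5.82728148e+01,  2.93062985e+01,  6.99721590e+00,
        7.21115386e-03, -1.57540599e-04]), 'tcp_pos': array([0.17654792, 0.65099522, 0.2256095 ]), 'eef_rot': array([ 1.79903385e+02, -9.31878099e-03, -1.51752257e+01]), 'contact_force': array([-0.43412105,  0.14824272, -0.62876744]), 'moment': array([ 0.03704406, -0.00206954,  0.01023507]), 'gripper_force': 0.0, 'gripper_width': 0.08755740892944462} 0.0188
scene 486.6235852381517 279.0632911468135 [[-0.673, 0.574, -0.467, 1.198], [0.74, 0.532, -0.412, 0.536], [0.012, -0.622, -0.783, 1.309], [0.0, 0.0, 0.0, 1.0]]
side 424.63786704323064 285.868382548313 [[0.991, -0.088, 0.097, 0.382], [-0.131, -0.688, 0.714, -0.982], [0.005, -0.721, -0.693, 1.029], [0.0, 0.0, 0.0, 1.0]]
wrist 321.3257578967673 279.02714085666594 [[-0.261, -0.934, -0.245, 0.243], [-0.965, 0.253, 0.064, 0.633], [0.002, 0.253, -0.967, 0.384], [0.0, 0.0, 0.0, 1.0]]
```

View pics/scene0.png

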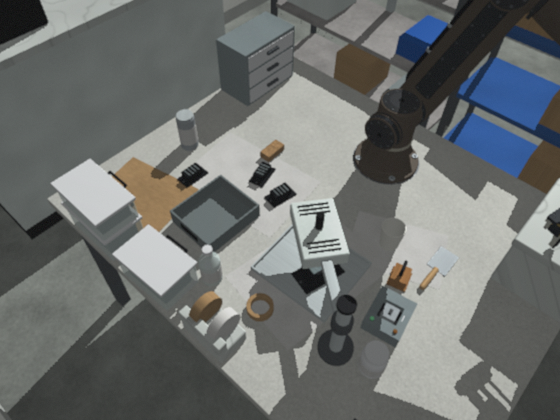

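View pics/side0.png

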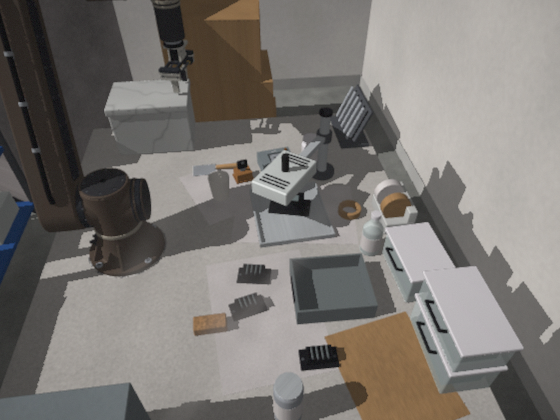

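The scene shows three ducts, near (192,175), (262,174) and (280,195). The lamp head is at (320,230) over the tray, the key is in its stand at (402,270), and the switch is at (392,315). Next I'll build an orthographic top view from both cameras.

```bash
cat >> h.py <<'E'
X0,X1,Y0,Y1,S=0.1,0.95,-0.7,0.55,0.002
def ortho(names,fn,x0=X0,x1=X1,y0=Y0,y1=Y1,s=S,zmax=.45,sc=1):
    "up = +x, left = +y"
    H,W=int((x1-x0)/s),int((y1-y0)/s); im=np.zeros((H,W,3),np.uint8); hm=np.full((H,W),-1.)
    for n in names:
        c=np.load('pics/'+n+'.npz'); f=4
        P=cv2.resize(world(c).astype(np.float32),None,fx=f,fy=f,interpolation=cv2.INTER_NEAREST) if f==1 else world(c)
        C=c['frame']; ok=(c['z_map']>0)&(P[...,2]<zmax)&(P[...,2]>-.02)
        p=P[ok];col=C[ok][:,::-1]; o=np.argsort(p[:,2]);p=p[o];col=col[o]
        i=((x1-p[:,0])/s).astype(int);j=((y1-p[:,1])/s).astype(int)
        for di in (0,1):
            for dj in (0,1):
                a,b=i+di,j+dj;m=(a>=0)&(a<H)&(b>=0)&(b<W);a,b=a[m],b[m]
                u=p[m,2]>=hm[a,b]-.003
                im[a[u],b[u]]=col[m][u];hm[a[u],b[u]]=p[m,2][u]
    for g in np.arange(np.ceil(x0*10)/10,x1,.1): cv2.line(im,(0,int((x1-g)/s)),(6,int((x1-g)/s)),(0,0,255),1);cv2.putText(im,'%.1f'%g,(8,int((x1-g)/s)+4),0,.35,(0,0,255))
    for g in np.arange(np.ceil(y0*10)/10,y1,.1): cv2.line(im,(int((y1-g)/s),H-7),(int((y1-g)/s),H),(0,0,255),1);cv2.putText(im,'%.1f'%g,(int((y1-g)/s)-10,H-9),0,.35,(0,0,255))
    cv2.imwrite('pics/'+fn+'.png',cv2.resize(im,None,fx=sc,fy=sc)); return im,hm
E
python3 - <<'E'
from h import *
im,hm=ortho(['scene0','side0'],'top0')
h=np.clip(hm*600,0,255).astype(np.uint8); cv2.imwrite('pics/h0.png',cv2.applyColorMap(h,2))
E
```

```text
(no output)
```

View pics/top0.png

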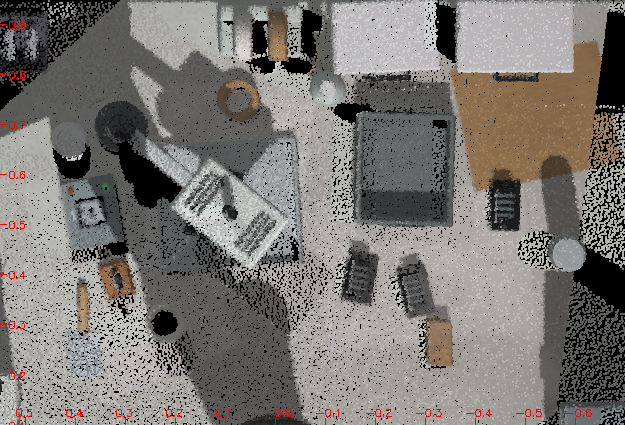

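The top view gives ducts near (0.40,-0.17), (0.376,-0.276) and (0.55,-0.46), and the crate near (0.61,-0.26). The tray is near (0.55,0.09), the lamp handle near (0.526,0.09) and the pivot near (0.696,0.306). Now I'll refine the handle and pivot.

```bash
cat >> h.py <<'E'
def go(x,y,z,yaw=None):
    "shift in tool axes from the present (measured) pose to a tool-down pose"
    s=get_state(); T=R.from_euler('xyz',s['eef_rot'],degrees=True); yw=s['eef_rot'][2] if yaw is None else yaw
    y0=s['eef_rot'][2]
    if yaw is not None: yw=y0+(yaw-y0+90)%180-90
    d=T.inv().apply(np.array([x,y,z])-s['tcp_pos']); Tt=R.from_euler('xyz',[180,0,yw],degrees=True)
    rv=(T.inv()*Tt).as_rotvec(degrees=True)
    print('d',np.round(d,4),'rot',np.round(rv,2),'rows>=%.1f'%max(np.linalg.norm(d)/.0417,np.linalg.norm(rv)/7.16))
def pts(n,x0,x1,y0,y1,z0,z1):
    c=np.load('pics/'+n+'.npz');P=world(c)
    m=(c['z_map']>0)&np.all((P>[x0,y0,z0])&(P<[x1,y1,z1]),-1);return P[m],c['frame'][m]
E
python3 - <<'E'
from h import *
for n in ['scene0','side0']:
    for nm,b in [('handle',(.45,.6,.03,.15,.215,.262)),('col',(.63,.75,.24,.37,.24,.28)),('coltop',(.63,.75,.24,.37,.266,.28)),('htop',(.45,.6,.03,.15,.25,.262))]:
        p,_=pts(n,*b); print(n,nm,len(p),len(p) and np.round([p.min(0),p.max(0),np.median(p,0)],3).tolist())
go(.526,.09,.34)
E
```

```text
scene0 handle 120 [[0.514, 0.083, 0.215], [0.54, 0.106, 0.261], [0.531, 0.097, 0.245]]
scene0 col 366 [[0.672, 0.288, 0.24], [0.721, 0.335, 0.279], [0.7, 0.313, 0.272]]
scene0 coltop 332 [[0.672, 0.288, 0.266], [0.721, 0.335, 0.279], [0.698, 0.312, 0.272]]
scene0 htop 48 [[0.514, 0.083, 0.251], [0.537, 0.104, 0.261], [0.528, 0.094, 0.255]]
side0 handle 105 [[0.511, 0.076, 0.215], [0.534, 0.098, 0.258], [0.522, 0.084, 0.239]]
side0 col 158 [[0.671, 0.281, 0.241], [0.718, 0.337, 0.276], [0.692, 0.299, 0.27]]
side0 coltop 101 [[0.671, 0.281, 0.266], [0.718, 0.337, 0.276], [0.693, 0.305, 0.272]]
side0 htop 34 [[0.512, 0.079, 0.25], [0.534, 0.098, 0.258], [0.522, 0.088, 0.255]]
d [ 0.4841  0.4502 -0.1135] rot [ 0.07 -0.01 -0.  ] rows>=16.1
```

```bash
python3 drive.py '[[0,0,-0.04,0,0,0],[0,0,-0.08,0,0,0],[0.02,0.02,-0.114,0,0,0],[0.05,0.047,-0.114,0,0,0],[0.078,0.073,-0.114,0,0,0],[0.106,0.1,-0.114,0,0,0],[0.134,0.126,-0.114,0,0,0],[0.162,0.152,-0.114,0,0,0],[0.19,0.178,-0.114,0,0,0],[0.218,0.204,-0.114,0,0,0],[0.246,0.23,-0.114,0,0,0],[0.274,0.256,-0.114,0,0,0]]' 0.06
python3 drive.py '[[0.028,0.026,0,0,0,0],[0.056,0.052,0,0,0,0],[0.084,0.078,0,0,0,0],[0.112,0.104,0,0,0,0],[0.14,0.13,0,0,0,0],[0.168,0.156,0,0,0,0],[0.195,0.182,0,0,0,0],[0.209,0.194,0,0,0,0],[0.209,0.194,0,0,0,0],[0.209,0.194,0,0,0,0]]'
python3 -c "
from h import *
go(.525,.092,.212)"
```

```text
time_s: 1.15
tcp_pos: [0.3745, 0.3308, 0.3406]
eef_rot: [-180.0, 0.0, -15.2]
contact_force: [0.9, 0.5, 0.6]
gripper_width: 0.0599
gripper_force: 0.0
time_s: 1.98
tcp_pos: [0.5252, 0.0896, 0.34]
eef_rot: [180.0, 0.1, -15.3]
contact_force: [-0.8, -0.4, 0.6]
gripper_width: 0.0599
gripper_force: 0.0
d [-0.0007 -0.0023  0.128 ] rot [0.04 0.05 0.  ] rows>=3.1
```

```bash
python3 drive.py '[[0,-0.002,0.035,0,0,0],[0,-0.002,0.07,0,0,0],[0,-0.002,0.1,0,0,0],[0,-0.002,0.12,0,0,0],[0,-0.002,0.128,0,0,0],[0,-0.002,0.128,0,0,0]]'
python3 drive.py '[[0,0,0,0,0,0],[0,0,0,0,0,0],[0,0,0,0,0,0],[0,0,0,0,0,0],[0,0,0,0,0,0],[0,0,0,0,0,0]]' 0.0 15
python3 - <<'E'
from h import *
s=get_state();T=R.from_euler('xyz',s['eef_rot'],degrees=True)
pv=np.array([.695,.309]);h=s['tcp_pos'][:2];v=h-pv;print(np.hypot(*v))
for a in np.arange(.1,1.21,.1):
    c,sn=np.cos(-a),np.sin(-a); t=pv+np.array([c*v[0]-sn*v[1],sn*v[0]+c*v[1]])
    print('%.1f'%a,np.round(t,3),np.round(T.inv().apply([*(t-h),0]),4)[:2])
E
```

```text
time_s: 2.48
tcp_pos: [0.5243, 0.093, 0.2109]
eef_rot: [179.9, 0.1, -15.1]
contact_force: [-0.6, -0.1, 0.9]
gripper_width: 0.0599
gripper_force: 0.0
time_s: 2.98
tcp_pos: [0.5255, 0.0923, 0.2131]
eef_rot: [180.0, -0.0, -15.2]
contact_force: [-7.3, -12.4, 6.7]
gripper_width: 0.0258
gripper_force: 6.6
0.2750729017884243
0.1 [0.505 0.11 ] [-0.0248 -0.0119]
0.2 [0.486 0.13 ] [-0.0482 -0.0263]
0.3 [0.469 0.152] [-0.0701 -0.0429]
0.4 [0.455 0.175] [-0.0903 -0.0616]
0.5 [0.442 0.2  ] [-0.1084 -0.0823]
0.6 [0.433 0.226] [-0.1245 -0.1046]
0.7 [0.426 0.252] [-0.1382 -0.1284]
0.8 [0.421 0.28 ] [-0.1494 -0.1535]
0.9 [0.42  0.307] [-0.1581 -0.1796]
1.0 [0.421 0.335] [-0.1642 -0.2064]
1.1 [0.425 0.362] [-0.1675 -0.2337]
1.2 [0.432 0.388] [-0.1681 -0.2612]
```

```bash
python3 drive.py '[[-0.0125,-0.006,0,0,0,0],[-0.025,-0.012,0,0,0,0],[-0.037,-0.019,0,0,0,0],[-0.048,-0.026,0,0,0,0],[-0.059,-0.0345,0,0,0,0],[-0.07,-0.043,0,0,0,0],[-0.09,-0.062,0,0,0,0],[-0.108,-0.082,0,0,0,0],[-0.125,-0.105,0,0,0,0],[-0.138,-0.128,0,0,0,0],[-0.149,-0.153,0,0,0,0],[-0.149,-0.153,0,0,0,0]]'
python3 drive.py '[[-0.009,-0.026,0,0,0,0],[-0.015,-0.053,0,0,0,0],[-0.017,-0.067,0,0,0,0],[-0.018,-0.08,0,0,0,0],[-0.018,-0.08,0,0,0,0],[-0.018,-0.08,0,0,0,0]]'
```

```text
time_s: 3.98
tcp_pos: [0.4186, 0.2817, 0.2119]
eef_rot: [179.9, 0.3, -15.1]
contact_force: [-14.9, -0.4, 5.8]
gripper_width: 0.0239
gripper_force: 15.0
time_s: 4.48
tcp_pos: [0.4237, 0.3624, 0.2117]
eef_rot: [180.0, 0.2, -15.1]
contact_force: [-9.0, 3.0, -0.3]
gripper_width: 0.0241
gripper_force: 15.0
```

```bash
python3 drive.py '[[0,0,0,0,0,0],[0,0,0,0,0,0],[0,0,0,0,0,0],[0,0,-0.03,0,0,0],[0,0,-0.07,0,0,0],[0,0,-0.1,0,0,0],[0,0,-0.13,0,0,0]]' 0.08
python3 -c "
from h import *
go(.45,-.05,.36)"
```

```text
time_s: 5.07
tcp_pos: [0.4257, 0.3608, 0.3449]
eef_rot: [-179.9, -0.0, -15.2]
contact_force: [0.7, 0.7, -0.0]
gripper_width: 0.065
gripper_force: 0.0
d [ 0.1311  0.3901 -0.0155] rot [-0.06 -0.05  0.  ] rows>=9.9
```

```bash
python3 drive.py '[[0.013,0.039,0,0,0,0],[0.026,0.078,0,0,0,0],[0.039,0.117,0,0,0,0],[0.052,0.156,0,0,0,0],[0.065,0.195,0,0,0,0],[0.078,0.234,0,0,0,0],[0.091,0.273,0,0,0,0],[0.104,0.312,0,0,0,0],[0.117,0.351,0,0,0,0],[0.13,0.39,0,0,0,0],[0.13,0.39,0,0,0,0],[0.13,0.39,0,0,0,0]]'
python3 - <<'E'
from h import *
for n in ['scene','side','wrist']: snap(n,n+'1')
ortho(['scene1','side1'],'top1',x0=.15,x1=.85,y0=-.6,y1=.5,s=.002,zmax=.25)
E
```

```text
time_s: 6.07
tcp_pos: [0.4485, -0.0518, 0.3428]
eef_rot: [180.0, -0.0, -15.5]
contact_force: [-0.3, 0.1, -0.4]
gripper_width: 0.0798
gripper_force: 0.0
```

View pics/top1.png

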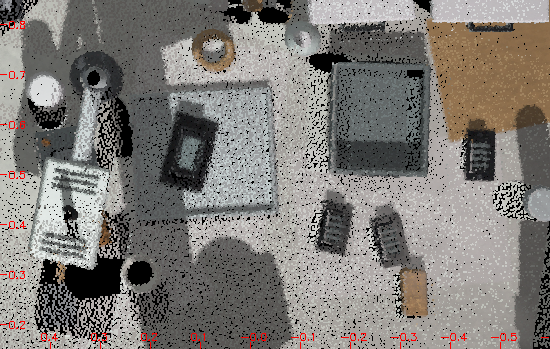

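The lamp is clear of the tray. The cowl is at px (188,150) on the tray's left side, there are three ducts, and the crate is empty. I'll fit rectangles to get poses.

```bash
cat >> h.py <<'E'
def rect(names,b,dark=False,trim=1):
    for n in names:
        p,c=pts(n,*b)
        if dark is not False and len(p): p=p[c.max(1)<dark]
        if len(p)<10: print(n,'few');continue
        q=(p[:,:2]*1000).astype(np.float32)
        # drop isolated points
        from scipy.spatial import cKDTree
        k=cKDTree(q).query(q,k=6)[0][:,-1]; q=q[k<np.median(k)*2]
        (cx,cy),(w,h),a=cv2.minAreaRect(q)
        if w<h: w,h,a=h,w,a+90
        print(n,len(q),'c %.1f %.1f size %.0f %.0f long-axis yaw %.1f'%(cx,cy,w,h,(a+90)%180-90))
E
python3 - <<'E'
from h import *
N=['scene1','side1']
print('cowl top');rect(N,(.45,.65,.06,.2,.048,.062))
print('duct0');rect(N,(.33,.47,-.225,-.11,.030,.042))
print('duct1');rect(N,(.31,.45,-.33,-.23,.0325,.042))
print('duct2');rect(N,(.46,.62,-.51,-.42,.030,.042))
print('tray rim');rect(N,(.4,.7,-.07,.23,.014,.022),)
print('crate rim');rect(N,(.48,.74,-.37,-.14,.056,.064))
print('tray all');rect(N,(.4,.7,-.07,.23,.003,.022),)
E
```

```text
cowl top
scene1 381 c 545.7 125.9 size 100 54 long-axis yaw -15.6
side1 240 c 543.3 121.8 size 95 60 long-axis yaw -14.6
duct0
scene1 150 c 395.9 -166.2 size 71 42 long-axis yaw -8.6
side1 167 c 394.1 -168.1 size 66 41 long-axis yaw -12.2
duct1
scene1 105 c 372.2 -277.1 size 76 38 long-axis yaw 14.8
side1 166 c 368.2 -280.3 size 66 39 long-axis yaw 14.1
duct2
scene1 130 c 541.7 -456.8 size 70 43 long-axis yaw -1.1
side1 257 c 539.3 -458.6 size 66 38 long-axis yaw -1.4
tray rim
scene1 587 c 542.1 94.6 size 281 255 long-axis yaw -86.9
side1 395 c 539.9 92.1 size 285 251 long-axis yaw -86.8
crate rim
scene1 445 c 612.9 -257.7 size 223 196 long-axis yaw -1.9
side1 610 c 611.2 -259.0 size 221 195 long-axis yaw -1.8
tray all
scene1 5174 c 554.0 81.9 size 296 292 long-axis yaw -89.8
side1 3362 c 549.4 81.3 size 298 297 long-axis yaw -89.6
```

```bash
python3 -c "
from h import *
go(.5445,.124,.12,-15)"
```

```text
d [ 0.0471 -0.1917  0.2227] rot [-0.01 -0.01 -0.16] rows>=7.1
```

```bash
python3 drive.py '[[0.007,-0.029,0.033,0,0,0],[0.014,-0.058,0.066,0,0,0],[0.021,-0.087,0.1,0,0,0],[0.028,-0.116,0.133,0,0,0],[0.035,-0.145,0.166,0,0,0],[0.042,-0.174,0.2,0,0,0],[0.047,-0.192,0.223,0,0,0],[0.047,-0.192,0.223,0,0,0],[0.047,-0.192,0.223,0,0,0]]' 0.088
python3 -c "
from h import *
go(.5445,.124,.022,-15)"
```

```text
time_s: 6.97
tcp_pos: [0.5431, 0.1261, 0.1165]
eef_rot: [179.8, 0.2, -14.9]
contact_force: [-0.3, -0.5, 0.4]
gripper_width: 0.0878
gripper_force: 0.0
d [0.0022 0.0013 0.0945] rot [0.23 0.22 0.07] rows>=2.3
```

```bash
python3 drive.py '[[0.002,0.001,0.03,0,0,0],[0.002,0.001,0.06,0,0,0],[0.002,0.001,0.083,0,0,0],[0.002,0.001,0.094,0,0,0],[0.002,0.001,0.094,0,0,0]]'
python3 drive.py '[[0,0,0,0,0,0],[0,0,0,0,0,0],[0,0,0,0,0,0],[0,0,0,0,0,0],[0,0,0,0,0,0],[0,0,0,0,0,0]]' 0.0 25
python3 drive.py '[[0,0,-0.02,0,0,0],[0,0,-0.05,0,0,0],[0,0,-0.09,0,0,0],[0,0,-0.12,0,0,0],[0,0,-0.14,0,0,0],[0,0,-0.14,0,0,0]]'
python3 -c "
from h import *
go(.612,-.258,.16,-2)"
```

```text
time_s: 7.38
tcp_pos: [0.5449, 0.1221, 0.0246]
eef_rot: [179.9, 0.1, -15.1]
contact_force: [-0.0, -0.4, 0.9]
gripper_width: 0.0877
gripper_force: 0.0
time_s: 7.88
tcp_pos: [0.5463, 0.1225, 0.0262]
eef_rot: [-180.0, -0.0, -15.2]
contact_force: [-0.7, -0.3, -0.7]
gripper_width: 0.0529
gripper_force: 0.0
time_s: 8.38
tcp_pos: [0.5483, 0.1233, 0.1706]
eef_rot: [-179.7, -0.3, -15.1]
contact_force: [0.2, 0.2, -2.3]
gripper_width: 0.0498
gripper_force: 25.0
d [0.1609 0.3515 0.0098] rot [ -0.25  -0.38 -13.14] rows>=9.3
```

```bash
python3 drive.py '[[0.016,0.035,0.001,0,0,-1.3],[0.032,0.07,0.002,0,0,-2.6],[0.048,0.105,0.003,0,0,-3.9],[0.064,0.14,0.004,0,0,-5.2],[0.08,0.175,0.005,0,0,-6.5],[0.096,0.21,0.006,0,0,-7.8],[0.112,0.245,0.007,0,0,-9.1],[0.128,0.28,0.008,0,0,-10.4],[0.144,0.315,0.009,0,0,-11.7],[0.161,0.352,0.01,0,0,-13],[0.161,0.352,0.01,0,0,-13],[0.161,0.352,0.01,0,0,-13]]'
python3 -c "
from h import *
go(.612,-.258,.04,-2)"
```

```text
time_s: 9.38
tcp_pos: [0.6081, -0.2618, 0.1532]
eef_rot: [-180.0, 0.2, -2.4]
contact_force: [0.4, 0.9, -2.8]
gripper_width: 0.0501
gripper_force: 25.0
d [ 0.0041 -0.0038  0.1132] rot [-0.04  0.18 -0.41] rows>=2.7
```

```bash
python3 drive.py '[[0.003,-0.003,0.03,0,0,0],[0.003,-0.003,0.06,0,0,0],[0.003,-0.003,0.09,0,0,0],[0.003,-0.003,0.105,0,0,0],[0.003,-0.003,0.113,0,0,0],[0.003,-0.003,0.116,0,0,0],[0.003,-0.003,0.116,0,0,0]]'
python3 drive.py '[[0,0,0.002,0,0,0],[0,0,0.004,0,0,0],[0,0,0.006,0,0,0],[0,0,0.006,0,0,0]]'
```

```text
time_s: 9.97
tcp_pos: [0.6124, -0.256, 0.0393]
eef_rot: [180.0, 0.0, -2.1]
contact_force: [0.2, -0.5, -1.6]
gripper_width: 0.0497
gripper_force: 25.0
time_s: 10.3
tcp_pos: [0.6126, -0.2566, 0.034]
eef_rot: [-180.0, -0.0, -2.2]
contact_force: [-0.1, 0.8, -2.4]
gripper_width: 0.0499
gripper_force: 25.0
```

```bash
python3 drive.py '[[0,0,0.002,0,0,0],[0,0,0.004,0,0,0],[0,0,0.006,0,0,0],[0,0,0.0075,0,0,0],[0,0,0.0075,0,0,0]]'
```

```text
time_s: 10.72
tcp_pos: [0.6139, -0.2569, 0.0313]
eef_rot: [179.9, -0.2, -2.1]
contact_force: [-10.1, 6.9, 29.4]
gripper_width: 0.0497
gripper_force: 25.0
```

```bash
python3 drive.py '[[0,0,-0.003,0,0,0],[0,0,-0.003,0,0,0],[0,0,-0.003,0,0,0],[0,0,-0.003,0,0,0],[0,0,-0.03,0,0,0],[0,0,-0.07,0,0,0],[0,0,-0.11,0,0,0],[0,0,-0.13,0,0,0],[0,0,-0.15,0,0,0]]' 0.068
python3 - <<'E'
from h import *
for n in ['scene','side']: snap(n,n+'2')
N=['scene2','side2']
print('cowl top');rect(N,(.5,.72,-.35,-.17,.048,.062),dark=60)
print('duct0');rect(N,(.33,.47,-.225,-.11,.030,.042))
print('duct1');rect(N,(.31,.45,-.33,-.23,.0325,.042))
print('duct2');rect(N,(.46,.62,-.51,-.42,.030,.042))
for n in N:
  p,c=pts(n,.5,.72,-.35,-.17,.04,.07);print(len(p))
  p,_=pts(n,.58,.64,-.275,-.24,.03,.1);print(np.round(np.percentile(p[:,2],[5,50,95]),3))
go(.540,-.4577,.1,-1.5)
E
```

```text
time_s: 11.47
tcp_pos: [0.613, -0.2569, 0.1782]
eef_rot: [180.0, -0.1, -2.2]
contact_force: [0.6, 0.5, -0.4]
gripper_width: 0.0679
gripper_force: 0.0
cowl top
scene2 201 c 613.7 -253.6 size 97 56 long-axis yaw -4.0
side2 225 c 610.9 -257.9 size 95 51 long-axis yaw -2.4
duct0
scene2 156 c 396.9 -165.9 size 68 44 long-axis yaw -12.0
side2 169 c 394.4 -168.5 size 66 41 long-axis yaw -7.5
duct1
scene2 108 c 371.0 -276.7 size 73 40 long-axis yaw 14.8
side2 165 c 368.3 -280.7 size 67 41 long-axis yaw 16.0
duct2
scene2 86 c 550.9 -454.9 size 51 41 long-axis yaw -9.6
side2 247 c 539.4 -457.7 size 66 39 long-axis yaw -1.3
823
[0.046 0.051 0.057]
1022
[0.047 0.051 0.054]
d [-0.0673  0.2029  0.0799] rot [ 0.08 -0.34 -0.65] rows>=5.5
```

```bash
python3 drive.py '[[-0.011,0.034,0.013,0,0,0],[-0.022,0.068,0.026,0,0,0],[-0.033,0.102,0.04,0,0,0],[-0.045,0.136,0.053,0,0,0],[-0.056,0.17,0.066,0,0,-0.5],[-0.067,0.203,0.08,0,0,-0.7],[-0.067,0.203,0.08,0,0,-0.7],[-0.067,0.203,0.08,0,0,-0.7]]' 0.068
python3 -c "
from h import *
go(.540,-.4577,.012,-1.5)"
```

```text
time_s: 12.23
tcp_pos: [0.5354, -0.4584, 0.093]
eef_rot: [-179.9, 0.2, -1.7]
contact_force: [0.8, 0.5, -0.2]
gripper_width: 0.0678
gripper_force: 0.0
d [ 0.0049 -0.0006  0.081 ] rot [-0.11  0.23 -0.18] rows>=1.9
```

```bash
python3 drive.py '[[0.001,0,0.03,0,0,0],[0.001,0,0.06,0,0,0],[0.001,0,0.078,0,0,0],[0.001,0,0.084,0,0,0],[0.001,0,0.084,0,0,0],[0.001,0,0.084,0,0,0],[0.001,0,0.084,0,0,0]]'
```

```text
time_s: 12.82
tcp_pos: [0.5402, -0.4572, 0.0139]
eef_rot: [179.9, -0.1, -1.4]
contact_force: [-0.5, 0.1, 0.6]
gripper_width: 0.0681
gripper_force: 0.0
```

```bash
python3 drive.py '[[0,0,0,0,0,0],[0,0,0,0,0,0],[0,0,0,0,0,0],[0,0,0,0,0,0],[0,0,0,0,0,0],[0,0,0,0,0,0],[0,0,0,0,0,0],[0,0,-0.03,0,0,0],[0,0,-0.07,0,0,0],[0,0,-0.11,0,0,0],[0,0,-0.14,0,0,0],[0,0,-0.14,0,0,0]]' 0.0 25
python3 drive.py '[[0.004,-0.041,0,0,0,-0.5],[0.008,-0.082,0,0,0,-1],[0.012,-0.123,0,0,0,-1.5],[0.016,-0.163,0,0,0,-2],[0.02,-0.204,0,0,0,-2.5],[0.024,-0.245,0,0,0,-3],[0.028,-0.286,0,0,0,-3.5],[0.032,-0.327,0,0,0,-4],[0.036,-0.367,0,0,0,-4.5],[0.04,-0.408,0,0,0,-4.5],[0.044,-0.449,0,0,0,-4.5],[0.048,-0.49,0,0,0,-4.5]]'
python3 drive.py '[[0,0,0.03,0,0,0],[0,0,0.06,0,0,0],[0,0,0.09,0,0,0],[0,0,0.11,0,0,0],[0,0,0.124,0,0,0],[0,0,0.124,0,0,0],[0,0,0.124,0,0,0]]'
```

```text
time_s: 13.82
tcp_pos: [0.5418, -0.4593, 0.1604]
eef_rot: [179.6, -0.5, -1.4]
contact_force: [1.7, -1.6, 0.7]
gripper_width: 0.0355
gripper_force: 25.0
time_s: 14.82
tcp_pos: [0.5989, 0.0337, 0.1518]
eef_rot: [-180.0, 0.0, 3.0]
contact_force: [1.3, -0.3, -0.2]
gripper_width: 0.0356
gripper_force: 25.0
time_s: 15.4
tcp_pos: [0.5988, 0.0314, 0.0273]
eef_rot: [180.0, 0.1, 3.0]
contact_force: [0.4, -0.4, -0.9]
gripper_width: 0.0362
gripper_force: 25.0
```

```bash
python3 drive.py '[[0,0,0.002,0,0,0],[0,0,0.004,0,0,0],[0,0,0.006,0,0,0],[0,0,0.0075,0,0,0],[0,0,0.0075,0,0,0],[0,0,0.0075,0,0,0]]'
```

```text
time_s: 15.9
tcp_pos: [0.5994, 0.0316, 0.0208]
eef_rot: [-180.0, -0.0, 3.0]
contact_force: [-0.2, 0.9, -0.7]
gripper_width: 0.0358
gripper_force: 25.0
```

```bash
python3 drive.py '[[0,0,0.001,0,0,0],[0,0,0.002,0,0,0],[0,0,0.0025,0,0,0],[0,0,0.0025,0,0,0]]'
```

```text
time_s: 16.23
tcp_pos: [0.5992, 0.0316, 0.0179]
eef_rot: [180.0, 0.0, 3.0]
contact_force: [-0.2, 0.4, -1.3]
gripper_width: 0.0361
gripper_force: 25.0
```

```bash
python3 drive.py '[[0,0,0.001,0,0,0],[0,0,0.0015,0,0,0],[0,0,0.0015,0,0,0]]'
```

```text
time_s: 16.48
tcp_pos: [0.5995, 0.0317, 0.0173]
eef_rot: [180.0, -0.0, 3.0]
contact_force: [-2.9, 0.5, 5.8]
gripper_width: 0.0358
gripper_force: 25.0
```

```bash
python3 drive.py '[[0,0,-0.001,0,0,0],[0,0,-0.001,0,0,0],[0,0,-0.001,0,0,0],[0,0,-0.03,0,0,0],[0,0,-0.07,0,0,0],[0,0,-0.11,0,0,0],[0,0,-0.13,0,0,0],[0,0,-0.13,0,0,0],[0,0,-0.13,0,0,0],[0,0,-0.13,0,0,0]]' 0.056
python3 -c "
from h import *
for n in ['scene','side']: snap(n,n+'3')
N=['scene3','side3']
rect(N,(.33,.47,-.225,-.11,.030,.042))
rect(N,(.31,.45,-.33,-.23,.0325,.042))
rect(N,(.5,.66,-.03,.1,.034,.046))
rect(N,(.5,.72,-.35,-.17,.048,.062),dark=60)
go(.370,-.2785,.15,15);go(.370,-.2785,.07,15)"
```

```text
time_s: 17.32
tcp_pos: [0.5988, 0.0315, 0.1459]
eef_rot: [-180.0, 0.0, 3.0]
contact_force: [0.3, -0.5, -0.4]
gripper_width: 0.0559
gripper_force: 0.0
scene3 few
side3 176 c 394.1 -168.5 size 65 40 long-axis yaw -11.1
scene3 95 c 370.3 -277.7 size 71 39 long-axis yaw 15.1
side3 165 c 368.2 -279.8 size 66 40 long-axis yaw 13.8
scene3 194 c 602.7 32.9 size 68 39 long-axis yaw 2.8
side3 146 c 600.3 30.5 size 67 42 long-axis yaw 4.9
scene3 200 c 612.8 -254.0 size 99 54 long-axis yaw 0.8
side3 229 c 611.1 -258.1 size 95 52 long-axis yaw -1.8
d [-0.2445  0.2974 -0.0041] rot [ 1.000e-02  1.400e-01 -1.198e+01] rows>=9.2
d [-0.2443  0.2974  0.0759] rot [ 1.000e-02  1.400e-01 -1.198e+01] rows>=9.4
```

```bash
python3 drive.py '[[-0.025,0.03,0,0,0,-1.2],[-0.05,0.06,0,0,0,-2.4],[-0.075,0.09,0,0,0,-3.6],[-0.1,0.12,0,0,0,-4.8],[-0.125,0.15,0,0,0,-6],[-0.15,0.18,0,0,0,-7.2],[-0.175,0.21,0,0,0,-8.4],[-0.2,0.24,0,0,0,-9.6],[-0.225,0.27,0,0,0,-10.8],[-0.244,0.297,0.005,0,0,-12],[-0.244,0.297,0.03,0,0,-12],[-0.244,0.297,0.06,0,0,-12]]' 0.066
python3 drive.py '[[0,0,0.03,0,0,0],[0,0,0.055,0,0,0],[0,0,0.07,0,0,0],[0,0,0.073,0,0,0],[0,0,0.073,0,0,0],[0,0,0.073,0,0,0],[0,0,0.073,0,0,0]]'
```

```text
time_s: 18.42
tcp_pos: [0.3711, -0.2797, 0.0867]
eef_rot: [179.9, -0.1, 14.8]
contact_force: [0.9, -0.1, -0.5]
gripper_width: 0.0662
gripper_force: 0.0
time_s: 19.0
tcp_pos: [0.3722, -0.278, 0.0144]
eef_rot: [180.0, -0.1, 15.1]
contact_force: [0.5, -0.7, -0.7]
gripper_width: 0.0661
gripper_force: 0.0
```

```bash
python3 drive.py '[[0,0,0,0,0,0],[0,0,0,0,0,0],[0,0,0,0,0,0],[0,0,0,0,0,0],[0,0,0,0,0,0],[0,0,0,0,0,0],[0,0,0,0,0,0],[0,0,-0.03,0,0,0],[0,0,-0.07,0,0,0],[0,0,-0.1,0,0,0],[0,0,-0.12,0,0,0],[0,0,-0.12,0,0,0]]' 0.0 25
python3 drive.py '[[0.022,-0.031,0,0,0,1.4],[0.044,-0.061,0,0,0,2.8],[0.066,-0.091,0,0,0,4.2],[0.088,-0.121,0,0,0,5.6],[0.11,-0.151,0,0,0,7],[0.132,-0.181,0,0,0,8.4],[0.154,-0.211,0,0,0,9.8],[0.176,-0.241,0,0,0,11],[0.1915,-0.263,0,0,0,12],[0.1915,-0.263,0,0,0,12],[0.1915,-0.263,0.03,0,0,12],[0.1915,-0.263,0.06,0,0,12]]'
python3 drive.py '[[0,0,0.02,0,0,0],[0,0,0.04,0,0,0],[0,0,0.047,0,0,0],[0,0,0.049,0,0,0],[0,0,0.051,0,0,0],[0,0,0.053,0,0,0],[0,0,0.053,0,0,0],[0,0,0.053,0,0,0]]'
```

```text
time_s: 20.0
tcp_pos: [0.3738, -0.2787, 0.1379]
eef_rot: [179.8, -0.4, 15.1]
contact_force: [1.7, -0.6, -0.6]
gripper_width: 0.0362
gripper_force: 25.0
time_s: 21.0
tcp_pos: [0.489, 0.0269, 0.0734]
eef_rot: [-179.9, -0.2, 3.1]
contact_force: [0.2, 0.3, -2.2]
gripper_width: 0.0356
gripper_force: 25.0
time_s: 21.67
tcp_pos: [0.4887, 0.026, 0.0214]
eef_rot: [-180.0, -0.1, 3.0]
contact_force: [0.1, 0.2, -0.2]
gripper_width: 0.0361
gripper_force: 25.0
```

```bash
python3 drive.py '[[0,0,0.001,0,0,0],[0,0,0.002,0,0,0],[0,0,0.003,0,0,0],[0,0,0.0035,0,0,0],[0,0,0.0035,0,0,0]]'
```

```text
time_s: 22.08
tcp_pos: [0.4885, 0.026, 0.0188]
eef_rot: [-180.0, -0.1, 3.1]
contact_force: [-7.7, 2.4, 21.7]
gripper_width: 0.0353
gripper_force: 25.0
```

```bash
python3 drive.py '[[0,0,-0.002,0,0,0],[0,0,-0.002,0,0,0],[0,0,-0.002,0,0,0],[0,0,-0.002,0,0,0],[0,0,-0.03,0,0,0],[0,0,-0.07,0,0,0],[0,0,-0.11,0,0,0],[0,0,-0.13,0,0,0],[0,0,-0.13,0,0,0],[0,0,-0.13,0,0,0],[0,0,-0.13,0,0,0]]' 0.056
python3 -c "
from h import *
for n in ['scene','side']: snap(n,n+'4')
N=['scene4','side4']
rect(N,(.33,.47,-.225,-.11,.030,.042))
rect(N,(.4,.55,-.05,.1,.034,.046))
rect(N,(.54,.66,-.03,.1,.034,.046))
go(.3945,-.1675,.15,-10)"
```

```text
time_s: 23.0
tcp_pos: [0.4876, 0.0257, 0.1464]
eef_rot: [-180.0, 0.1, 3.0]
contact_force: [0.7, -0.3, 0.1]
gripper_width: 0.0558
gripper_force: 0.0
scene4 63 c 363.6 -206.9 size 64 27 long-axis yaw 7.6
side4 165 c 359.3 -196.8 size 62 40 long-axis yaw -10.3
scene4 181 c 486.9 28.5 size 73 37 long-axis yaw 1.2
side4 147 c 483.6 25.8 size 66 43 long-axis yaw 2.4
scene4 202 c 602.4 33.4 size 68 38 long-axis yaw 5.5
side4 147 c 599.6 33.5 size 66 44 long-axis yaw 2.6
d [-0.1029  0.1878 -0.0039] rot [ 0.06  0.13 13.02] rows>=5.1
```

Duct0 has been knocked, to about (0.36,-0.20). I'll refit it with a wider box.

```bash
python3 -c "
from h import *
N=['scene4','side4']
rect(N,(.27,.45,-.28,-.12,.032,.042))
rect(N,(.27,.45,-.28,-.12,.022,.042))
ortho(N,'top4',x0=.2,x1=.5,y0=-.4,y1=0,s=.0015,zmax=.1,sc=2)
go(.361,-.198,.15,-10)"
```

```text
scene4 59 c 358.9 -207.4 size 68 24 long-axis yaw 4.1
side4 147 c 357.2 -196.2 size 66 40 long-axis yaw -9.6
scene4 91 c 360.5 -207.4 size 70 27 long-axis yaw 7.6
side4 286 c 357.4 -197.1 size 66 41 long-axis yaw -11.9
d [-0.1379  0.2165 -0.0038] rot [ 0.06  0.13 13.02] rows>=6.2
```

View pics/top4.png

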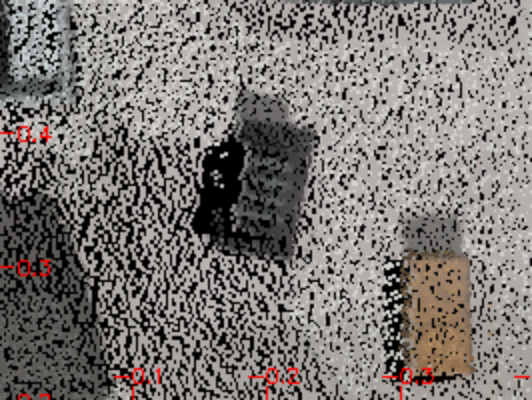

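Only the left side of duct0 is hidden in the scene view. The side fit is reliable: centre about (0.3585,-0.1955), yaw about -11.

```bash
python3 drive.py '[[-0.021,0.032,0,0,0,2],[-0.042,0.064,0,0,0,4],[-0.063,0.096,0,0,0,6],[-0.084,0.128,0,0,0,8],[-0.105,0.16,0,0,0,10],[-0.126,0.192,0,0,0,12],[-0.14,0.214,0,0,0,14],[-0.14,0.214,0.03,0,0,14],[-0.14,0.214,0.06,0,0,14],[-0.14,0.214,0.06,0,0,14],[-0.14,0.214,0.06,0,0,14],[-0.14,0.214,0.06,0,0,14]]' 0.068
python3 -c "
from h import *
for n in ['side']: snap(n,n+'5')
rect(['side5'],(.27,.45,-.28,-.12,.022,.042))
go(.3585,-.1955,.014,-11)"
```

```text
time_s: 24.1
tcp_pos: [0.3601, -0.1953, 0.0876]
eef_rot: [180.0, 0.1, -10.9]
contact_force: [0.6, -0.4, -0.1]
gripper_width: 0.0682
gripper_force: 0.0
side5 201 c 357.4 -197.6 size 66 40 long-axis yaw -10.8
d [-0.0021  0.0007  0.0741] rot [ 0.02 -0.04  0.09] rows>=1.8
```

```bash
python3 drive.py '[[0,0,0.03,0,0,0],[0,0,0.055,0,0,0],[-0.001,0,0.07,0,0,0],[-0.001,0,0.074,0,0,0],[-0.001,0,0.074,0,0,0],[-0.001,0,0.074,0,0,0]]'
python3 drive.py '[[0,0,0,0,0,0],[0,0,0,0,0,0],[0,0,0,0,0,0],[0,0,0,0,0,0],[0,0,0,0,0,0],[0,0,0,0,0,0],[0,0,0,0,0,0],[0,0,-0.03,0,0,0],[0,0,-0.07,0,0,0],[0,0,-0.1,0,0,0],[0,0,-0.12,0,0,0],[0,0,-0.12,0,0,0]]' 0.0 25
python3 drive.py '[[0.011,-0.038,0,0,0,-1.4],[0.022,-0.076,0,0,0,-2.8],[0.033,-0.114,0,0,0,-4.2],[0.044,-0.152,0,0,0,-5.6],[0.055,-0.19,0,0,0,-7],[0.066,-0.228,0,0,0,-8.4],[0.077,-0.266,0,0,0,-9.8],[0.088,-0.304,0,0,0,-11.2],[0.099,-0.342,0,0,0,-12.6],[0.108,-0.381,0,0,0,-14],[0.108,-0.381,0,0,0,-14],[0.108,-0.381,0,0,0,-14]]'
```

```text
time_s: 24.65
tcp_pos: [0.3599, -0.195, 0.0142]
eef_rot: [-180.0, -0.1, -10.9]
contact_force: [0.3, 0.4, 0.6]
gripper_width: 0.0679
gripper_force: 0.0
time_s: 25.65
tcp_pos: [0.3612, -0.1955, 0.1371]
eef_rot: [-180.0, -0.4, -10.9]
contact_force: [0.8, -0.3, -0.3]
gripper_width: 0.0357
gripper_force: 25.0
time_s: 26.65
tcp_pos: [0.5371, 0.16, 0.1312]
eef_rot: [179.9, 0.1, 3.1]
contact_force: [-1.3, -0.8, -0.9]
gripper_width: 0.0355
gripper_force: 25.0
```

```bash
python3 drive.py '[[0,0,0.03,0,0,0],[0,0,0.06,0,0,0],[0,0,0.09,0,0,0],[0,0,0.105,0,0,0],[0,0,0.11,0,0,0],[0,0,0.112,0,0,0],[0,0,0.113,0,0,0],[0,0,0.114,0,0,0],[0,0,0.115,0,0,0],[0,0,0.115,0,0,0]]'
```

```text
time_s: 27.48
tcp_pos: [0.5377, 0.1586, 0.019]
eef_rot: [-179.9, -0.1, 3.0]
contact_force: [-0.5, -0.5, -1.8]
gripper_width: 0.0361
gripper_force: 25.0
```

```bash
python3 drive.py '[[0,0,0.001,0,0,0],[0,0,0.0018,0,0,0],[0,0,0.0018,0,0,0]]'
```

```text
time_s: 27.73
tcp_pos: [0.5377, 0.1587, 0.0183]
eef_rot: [-180.0, -0.1, 3.1]
contact_force: [-5.0, -0.2, 15.3]
gripper_width: 0.0358
gripper_force: 25.0
```

Contact. I'll release, rise and check everything from above the handle.

```bash
python3 drive.py '[[0,0,-0.001,0,0,0],[0,0,-0.001,0,0,0],[0,0,-0.001,0,0,0],[0,0,-0.001,0,0,0],[0,0,-0.03,0,0,0],[0,0,-0.07,0,0,0],[0,0,-0.11,0,0,0],[0,0,-0.15,0,0,0],[0,0,-0.19,0,0,0],[0,0,-0.23,0,0,0],[0,0,-0.27,0,0,0],[0,0,-0.31,0,0,0]]' 0.056
python3 - <<'E'
from h import *
for n in ['scene','side']: snap(n,n+'6')
N=['scene6','side6']
rect(N,(.42,.65,.1,.23,.034,.046))
rect(N,(.4,.54,-.05,.1,.034,.046))
rect(N,(.55,.66,-.03,.1,.034,.046))
rect(N,(.5,.72,-.35,-.17,.048,.062),dark=60)
ortho(N,'top6',x0=.15,x1=.85,y0=-.6,y1=.5,s=.002,zmax=.25)
for n in N:
    for b in [(.36,.48,.3,.42,.215,.262),(.36,.48,.3,.42,.25,.262)]:
        p,_=pts(n,*b); print(n,len(p),len(p) and np.round([p.min(0),p.max(0),np.median(p,0)],3).tolist())
go(.4245,.3615,.33,-15)
E
```

```text
time_s: 28.73
tcp_pos: [0.5367, 0.158, 0.3284]
eef_rot: [-180.0, -0.0, 3.0]
contact_force: [0.7, 1.3, -0.6]
gripper_width: 0.0556
gripper_force: 0.0
scene6 211 c 537.6 161.0 size 71 39 long-axis yaw 2.4
side6 125 c 536.0 158.0 size 65 43 long-axis yaw 3.1
scene6 184 c 485.9 28.9 size 71 38 long-axis yaw 1.2
side6 152 c 483.3 27.5 size 65 45 long-axis yaw 5.1
scene6 196 c 601.5 33.0 size 68 39 long-axis yaw 2.7
side6 149 c 599.9 31.3 size 66 41 long-axis yaw 4.0
scene6 211 c 613.8 -254.3 size 97 57 long-axis yaw -1.7
side6 228 c 610.5 -258.2 size 95 52 long-axis yaw -1.7
scene6 136 [[0.412, 0.353, 0.215], [0.438, 0.376, 0.26], [0.431, 0.365, 0.247]]
scene6 59 [[0.412, 0.353, 0.25], [0.438, 0.375, 0.26], [0.426, 0.364, 0.254]]
side6 79 [[0.41, 0.346, 0.216], [0.433, 0.369, 0.258], [0.421, 0.355, 0.24]]
side6 26 [[0.41, 0.346, 0.25], [0.431, 0.369, 0.258], [0.421, 0.357, 0.255]]
d [-0.1045 -0.2083  0.0036] rot [-0.33 -0.59 18.05] rows>=5.6
```

View pics/top6.png

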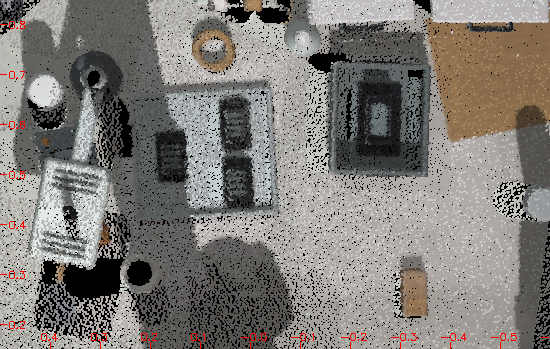

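All three ducts lie in the tray and the cowl is in the crate. I'll check the dark blob near px (325,62) before moving on.

```bash
python3 - <<'E'
from h import *
a=cv2.imread('pics/scene6.png');b=cv2.imread('pics/side6.png')
A=cv2.resize(a[150:300,110:260],(400,400),interpolation=3);B=cv2.resize(b[180:320,270:410],(400,400),interpolation=3)
cv2.imwrite('pics/crop6.png',np.hstack([A,B]))
for n in ['scene6','side6']:
    p,_=pts(n,.69,.76,-.2,-.1,-.02,.3);print(n,len(p),np.round(np.percentile(p[:,2],[5,50,95]),3))
E
```

```text
scene6 311 [-0.003  0.004  0.062]
side6 685 [-0.001  0.033  0.115]
```

View pics/crop6.png

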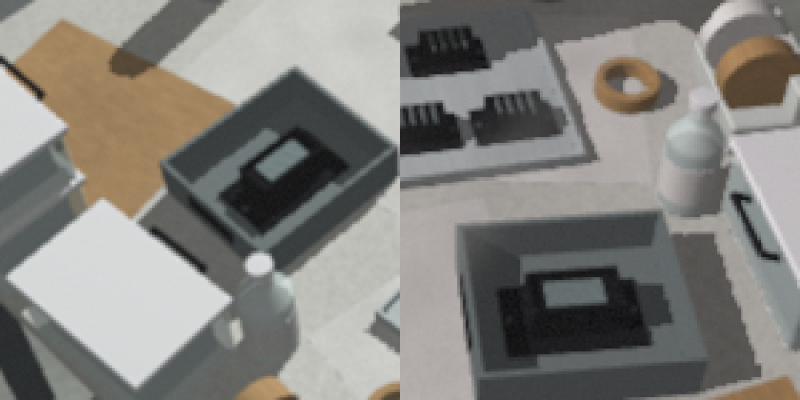

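There is no hidden duct there. Next is the lamp handle, opening 0.06.

```bash
python3 drive.py '[[-0.017,-0.034,0,0,0,0],[-0.034,-0.068,0,0,0,0],[-0.051,-0.102,0,0,0,0],[-0.068,-0.136,0,0,0,0],[-0.085,-0.17,0,0,0,0],[-0.102,-0.206,0,0,0,0],[-0.102,-0.206,0,0,0,0],[-0.102,-0.206,0,0,0,0],[-0.102,-0.206,0,0,0,0]]' 0.06
python3 -c "
from h import *
go(.424,.361,.212)"
```

```text
time_s: 29.58
tcp_pos: [0.4242, 0.3587, 0.3259]
eef_rot: [180.0, 0.0, 3.1]
contact_force: [0.9, -0.8, -1.0]
gripper_width: 0.0602
gripper_force: 0.0
d [-1.000e-04 -2.300e-03  1.139e-01] rot [0.04 0.02 0.  ] rows>=2.7
```

```bash
python3 drive.py '[[0,-0.002,0.035,0,0,0],[0,-0.002,0.07,0,0,0],[0,-0.002,0.1,0,0,0],[0,-0.002,0.114,0,0,0],[0,-0.002,0.114,0,0,0],[0,-0.002,0.114,0,0,0]]'
python3 drive.py '[[0,0,0,0,0,0],[0,0,0,0,0,0],[0,0,0,0,0,0],[0,0,0,0,0,0],[0,0,0,0,0,0],[0,0,0,0,0,0],[0,0,0,0,0,0]]' 0.0 15
python3 - <<'E'
from h import *
s=get_state();T=R.from_euler('xyz',s['eef_rot'],degrees=True)
pv=np.array([.695,.309]);h=s['tcp_pos'][:2];v=h-pv;print(np.hypot(*v),h)
for a in np.arange(.1,1.2,.1):
    c,sn=np.cos(a),np.sin(a); t=pv+np.array([c*v[0]-sn*v[1],sn*v[0]+c*v[1]])
    print('%.1f'%a,np.round(t,3),np.round(T.inv().apply([*(t-h),0]),4)[:2], round(np.hypot(*(t-[.541,.0935])),3))
E
```

```text
time_s: 30.08
tcp_pos: [0.4251, 0.3595, 0.2122]
eef_rot: [179.9, 0.0, 2.9]
contact_force: [-0.3, 0.3, 1.3]
gripper_width: 0.06
gripper_force: 0.0
time_s: 30.67
tcp_pos: [0.4243, 0.361, 0.2126]
eef_rot: [-180.0, -0.0, 3.0]
contact_force: [-0.9, 0.6, 1.9]
gripper_width: 0.0233
gripper_force: 15.0
0.27561071070214654 [0.42434831 0.36104734]
0.1 [0.421 0.334] [-0.0053  0.027 ] 0.269
0.2 [0.419 0.306] [-0.0078  0.0545] 0.245
0.3 [0.421 0.279] [-0.0077  0.082 ] 0.221
0.4 [0.425 0.252] [-0.0047  0.1094] 0.196
0.5 [0.433 0.225] [0.0009 0.1364] 0.17
0.6 [0.442 0.199] [0.0093 0.1626] 0.145
0.7 [0.454 0.174] [0.0202 0.1879] 0.118
0.8 [0.469 0.151] [0.0335 0.212 ] 0.092
0.9 [0.486 0.129] [0.0492 0.2346] 0.066
1.0 [0.505 0.109] [0.0671 0.2556] 0.039
1.1 [0.526 0.091] [0.087  0.2747] 0.015
```

```bash
python3 drive.py '[[-0.005,0.027,0,0,0,0],[-0.008,0.054,0,0,0,0],[-0.008,0.082,0,0,0,0],[-0.005,0.109,0,0,0,0],[0.001,0.136,0,0,0,0],[0.009,0.163,0,0,0,0],[0.02,0.188,0,0,0,0],[0.033,0.212,0,0,0,0],[0.049,0.235,0,0,0,0],[0.067,0.256,0,0,0,0],[0.077,0.265,0,0,0,0],[0.087,0.275,0,0,0,0]]'
python3 drive.py '[[0.003,0.003,0,0,0,0],[0.003,0.003,0,0,0,0],[0.003,0.003,0,0,0,0]]'
```

```text
time_s: 31.67
tcp_pos: [0.5265, 0.0897, 0.2127]
eef_rot: [-180.0, -0.0, 3.0]
contact_force: [-3.4, 3.5, 3.4]
gripper_width: 0.0237
gripper_force: 15.0
time_s: 31.92
tcp_pos: [0.5292, 0.0876, 0.2127]
eef_rot: [180.0, -0.0, 3.0]
contact_force: [0.1, -2.1, 4.9]
gripper_width: 0.0237
gripper_force: 15.0
```

```bash
python3 drive.py '[[0,0,0,0,0,0],[0,0,0,0,0,0],[0,0,0,0,0,0],[0,0,-0.03,0,0,0],[0,0,-0.07,0,0,0],[0,0,-0.1,0,0,0],[0,0,-0.13,0,0,0],[0,0,-0.13,0,0,0]]' 0.06
python3 - <<'E'
from h import *
for n in ['scene','side']: snap(n,n+'7')
N=['scene7','side7']
for n in N:
    for nm,b in [('h',(.45,.6,.03,.15,.25,.262)),]:
        p,_=pts(n,*b); print(n,len(p),np.round([p.min(0),p.max(0)],3).tolist())
print('bow');rect(N,(.32,.47,.24,.4,.06,.09))
print('stand');rect(N,(.32,.47,.24,.4,.032,.040))
print('box');rect(N,(.42,.62,.28,.48,.046,.055))
a=cv2.imread('pics/scene7.png');b=cv2.imread('pics/side7.png')
A=cv2.resize(a[240:350,350:460],(400,400),interpolation=3);B=cv2.resize(b[130:190,215:300],(400,282),interpolation=3)
B=np.vstack([B,np.zeros((118,400,3),np.uint8)])
cv2.imwrite('pics/crop7.png',np.hstack([A,B]))
E
```

```text
time_s: 32.58
tcp_pos: [0.5309, 0.0886, 0.3487]
eef_rot: [-179.9, -0.5, 3.1]
contact_force: [1.4, 0.3, 1.3]
gripper_width: 0.0594
gripper_force: 0.0
scene7 53 [[0.517, 0.079, 0.251], [0.542, 0.101, 0.259]]
side7 35 [[0.517, 0.072, 0.25], [0.539, 0.101, 0.258]]
bow
scene7 82 c 365.9 289.7 size 119 23 long-axis yaw 46.5
side7 77 c 358.7 288.6 size 118 29 long-axis yaw 42.7
stand
scene7 211 c 392.3 319.9 size 64 50 long-axis yaw 15.4
side7 102 c 390.0 316.5 size 61 53 long-axis yaw 16.5
box
scene7 1363 c 526.1 368.5 size 134 110 long-axis yaw 10.0
side7 296 c 524.1 368.7 size 131 114 long-axis yaw 9.6
```

View pics/crop7.png

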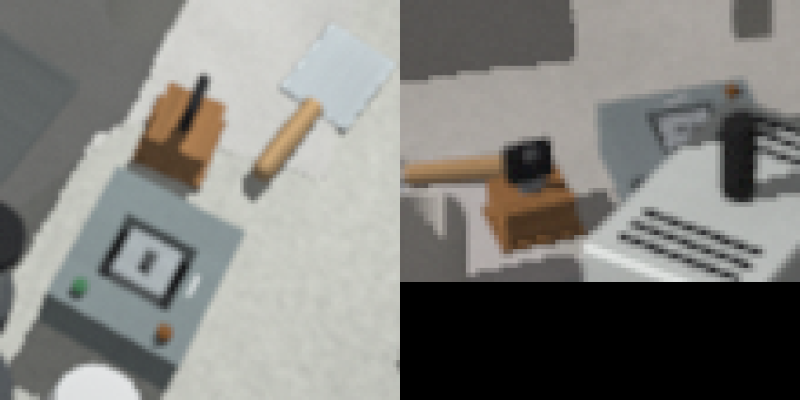

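```bash
python3 - <<'E'
from h import *
N=['scene7','side7']
print('bow');rect(N,(.35,.45,.26,.38,.06,.09)); rect(N,(.35,.45,.26,.38,.076,.09))
go(.42,.345,.27,12)
E
```

```text
bow
scene7 51 c 393.8 320.1 size 40 10 long-axis yaw 15.7
side7 61 c 388.8 315.0 size 40 15 long-axis yaw 11.1
scene7 44 c 392.4 319.7 size 43 10 long-axis yaw 15.3
side7 28 c 388.8 315.0 size 40 17 long-axis yaw 15.3
d [-0.0953 -0.2618  0.0734] rot [-0.08 -0.12 -8.94] rows>=6.9
```

```bash
python3 drive.py '[[-0.013,-0.037,0,0,0,-1.3],[-0.026,-0.074,0,0,0,-2.6],[-0.039,-0.111,0,0,0,-3.9],[-0.052,-0.148,0.01,0,0,-5.2],[-0.065,-0.185,0.02,0,0,-6.5],[-0.078,-0.222,0.04,0,0,-7.8],[-0.095,-0.262,0.07,0,0,-9],[-0.095,-0.262,0.07,0,0,-9],[-0.095,-0.262,0.07,0,0,-9],[-0.095,-0.262,0.07,0,0,-9]]' 0.04
python3 - <<'E'
from h import *
c=snap('wrist','wrist8'); a=cv2.imread('pics/wrist8.png')
N=['wrist8']
print('bow');rect(N,(.35,.45,.26,.38,.072,.09)); print('stand');rect(N,(.35,.45,.26,.38,.032,.040)); print('box');rect(N,(.42,.62,.28,.48,.046,.055))
Ci=np.linalg.inv(c['cam_to_world']);q=Ci@[.525,.3685,.05,1];print('switch px',q[0]/q[2]*c['fx']+c['cx'],q[1]/q[2]*c['fy']+c['cy'])
cv2.imwrite('pics/w8.png',a)
E
```

```text
time_s: 33.52
tcp_pos: [0.4193, 0.3443, 0.2707]
eef_rot: [179.9, 0.1, 12.1]
contact_force: [-0.0, -0.1, 0.1]
gripper_width: 0.0399
gripper_force: 0.0
bow
wrist8 316 c 392.9 317.4 size 40 10 long-axis yaw 14.3
stand
wrist8 1508 c 392.6 317.3 size 60 50 long-axis yaw 15.6
box
wrist8 10561 c 527.6 366.3 size 130 110 long-axis yaw 10.0
switch px 276.85301988185773 84.90766583868074
```

View pics/w8.png

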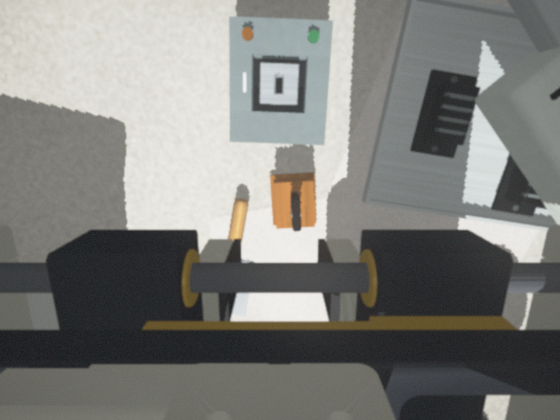

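The wrist view is sharp: slot at (279,86), key bow at (296,208). I'll refine both in world coordinates.

```bash
cat >> h.py <<'E'
def slot(n,u0,u1,v0,v1,thr=None,zp=.05):
    "dark blob in a window, on the plane z=zp"
    c=np.load('pics/'+n+'.npz');g=cv2.cvtColor(c['frame'],cv2.COLOR_RGB2GRAY)[v0:v1,u0:u1]
    k=8;G=cv2.resize(g,None,fx=k,fy=k,interpolation=cv2.INTER_CUBIC)
    t,_=cv2.threshold(G,0,255,cv2.THRESH_OTSU); t=thr or t
    m=(G<t).astype(np.uint8);nl,L,st,ce=cv2.connectedComponentsWithStats(m)
    M=np.array(c['cam_to_world'])
    for i in range(1,nl):
        if st[i,4]<k*k*8: continue
        v,u=np.nonzero(L==i); u=(u+.5)/k-.5+u0;v=(v+.5)/k-.5+v0
        d=np.stack([(u-c['cx'])/c['fx'],(v-c['cy'])/c['fy'],np.ones_like(u)],1)@M[:3,:3].T
        p=M[:3,3]+d*((zp-M[2,3])/d[:,2])[:,None]
        (cx,cy),(w,h),a=cv2.minAreaRect((p[:,:2]*1000).astype(np.float32))
        if w<h:w,h,a=h,w,a+90
        print('thr',t,'px',u.mean().round(1),v.mean().round(1),'c %.1f %.1f size %.1f %.1f yaw %.1f'%(cx,cy,w,h,(a+90)%180-90))
E
python3 - <<'E'
from h import *
slot('wrist8',266,292,70,100)
slot('wrist8',245,313,48,120,zp=.05)
rect(['wrist8'],(.38,.41,.29,.35,.065,.09));
go(.3927,.3173,.12,15)
E
```

```text
thr 146.0 px 278.6 85.0 c 525.2 366.7 size 17.2 8.6 yaw 10.3
thr 133.0 px 278.6 84.4 c 526.2 366.8 size 60.1 59.3 yaw -79.8
thr 133.0 px 278.6 85.1 c 525.3 366.6 size 16.7 7.9 yaw 10.4
wrist8 250 c 395.0 318.0 size 33 10 long-axis yaw 14.7
d [-0.0323  0.0203  0.1518] rot [ 0.07  0.05 -2.94] rows>=3.8
```

```bash
python3 drive.py '[[-0.01,0.006,0.035,0,0,-1],[-0.02,0.012,0.07,0,0,-2],[-0.03,0.018,0.1,0,0,-3],[-0.032,0.02,0.13,0,0,-3.2],[-0.032,0.02,0.15,0,0,-3.2],[-0.032,0.02,0.15,0,0,-3.2],[-0.032,0.02,0.15,0,0,-3.2]]' 0.04
python3 -c "
from h import *
print(get_state()['joints'].round(1))
go(.393,.3175,.048,15.3)"
```

```text
time_s: 34.15
tcp_pos: [0.3938, 0.3174, 0.1227]
eef_rot: [179.9, 0.0, 15.2]
contact_force: [-1.3, -0.4, 0.5]
gripper_width: 0.0403
gripper_force: 0.0
[ 61.2  10.2 -28.5   0.  -51.3  44. ]
d [-0.0007 -0.0004  0.0747] rot [ 0.05  0.01 -0.14] rows>=1.8
```

```bash
python3 drive.py '[[0,0,0.03,0,0,0],[0,0,0.055,0,0,0],[0,0,0.07,0,0,0],[0,0,0.075,0,0,0],[0,0,0.075,0,0,0],[0,0,0.075,0,0,0]]' 0.04
python3 drive.py '[[0,0,0,0,0,0],[0,0,0,0,0,0],[0,0,0,0,0,0],[0,0,0,0,0,0],[0,0,0,0,0,0],[0,0,0,0,0,0],[0,0,0,0,0,0],[0,0,0,0,0,0]]' 0.0 40
```

```text
time_s: 34.65
tcp_pos: [0.3941, 0.3192, 0.0489]
eef_rot: [-179.9, -0.1, 15.2]
contact_force: [-0.2, 0.5, -0.2]
gripper_width: 0.0402
gripper_force: 0.0
time_s: 35.32
tcp_pos: [0.3932, 0.3184, 0.0475]
eef_rot: [-180.0, -0.0, 15.2]
contact_force: [-1.3, -0.6, 5.0]
gripper_width: 0.0099
gripper_force: 40.0
```

```bash
python3 drive.py '[[0,0,-0.015,0,0,0],[0,0,-0.035,0,0,0],[0,0,-0.06,0,0,0],[0,0,-0.075,0,0,0],[0.025,-0.002,-0.075,0,0,1],[0.05,-0.004,-0.075,0,0,2],[0.075,-0.007,-0.075,0,0,3],[0.1,-0.009,-0.075,0,0,4],[0.125,-0.011,-0.07,0,0,5],[0.1415,-0.0125,-0.065,0,0,5],[0.1415,-0.0125,-0.065,0,0,5],[0.1415,-0.0125,-0.065,0,0,5]]'
python3 drive.py '[[0,0,0,0,0,0],[0,0,0,0,0,0]]'
python3 - <<'E'
from h import *
c=snap('wrist','wrist9'); a=cv2.imread('pics/wrist9.png')
Ci=np.linalg.inv(c['cam_to_world']);q=Ci@[.526,.3667,.05,1];u,v=q[0]/q[2]*c['fx']+c['cx'],q[1]/q[2]*c['fy']+c['cy'];print(u,v)
u,v=int(u),int(v);cv2.imwrite('pics/w9.png',cv2.resize(a[max(v-90,0):v+60,u-100:u+100],(800,600),interpolation=2))
print(max(v-90,0),u-100)
E
```

```text
time_s: 36.32
tcp_pos: [0.5263, 0.3668, 0.1107]
eef_rot: [179.9, 0.1, 10.2]
contact_force: [-0.6, 0.2, -0.4]
gripper_width: 0.0097
gripper_force: 40.0
time_s: 36.48
tcp_pos: [0.5256, 0.3672, 0.1124]
eef_rot: [180.0, 0.0, 10.2]
contact_force: [-0.3, 0.7, -0.8]
gripper_width: 0.0098
gripper_force: 40.0
279.1636143218225 220.60727211239288
130 179
```

View pics/w9.png

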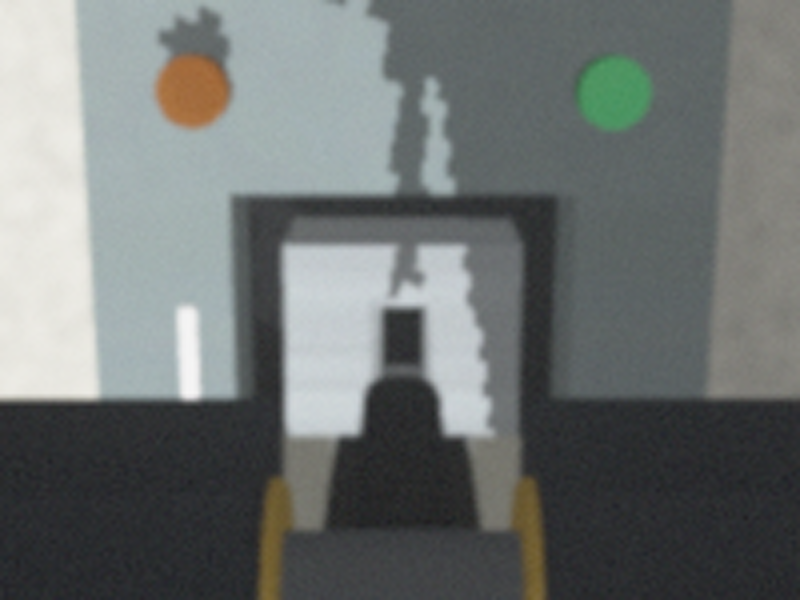

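The slot and bow are laterally centred at column ~403. The slot's far end is visible at crop row 308. I'll check it against the TCP.

```bash
python3 - <<'E'
from h import *
c=np.load('pics/wrist9.npz');M=np.array(c['cam_to_world'])
def pt(x,y,z): 
    u,v=179+x/4-.4,130+y/4-.4; d=M[:3,:3]@[(u-c['cx'])/c['fx'],(v-c['cy'])/c['fy'],1]; return M[:3,3]+d*(z-M[2,3])/d[2]
s=get_state();T=R.from_euler('xyz',s['eef_rot'],degrees=True)
tl=lambda p:(T.inv().apply(p-s['tcp_pos'])*1000).round(1)
print('slot far end',tl(pt(403,308,.05)),pt(403,308,.05).round(4),'barrel far L,R',tl(pt(283,243,.05)),tl(pt(523,243,.05)))
print('slot L,R',tl(pt(383,335,.05)),tl(pt(423,335,.05)))
print('recess far',tl(pt(250,198,.05)),tl(pt(556,198,.05)), 'bow far L/R top',tl(pt(365,400,.155)),tl(pt(440,400,.155)))
print('bow pts');
from plant import r, camrig, order, get_state
p,_=pts('wrist9',.49,.58,.33,.40,.09,.16);q=(T.inv().apply(p-s['tcp_pos'])*1000).round(0);q=q[(abs(q[:,1])<8)];print(len(q),q[:,0].max() if len(q) else '', q[np.argsort(-q[:,0])][:6].tolist())
p,_=pts('wrist8',.36,.43,.28,.36,.07,.09);T8=R.from_euler('xyz',[180,0,15.2],degrees=True)
q=T8.inv().apply(p-[.3932,.3184,.0475])*1000;print('bow in stand rel TCP: x',np.percentile(q[:,0],[1,99]).round(1),'y',np.percentile(q[:,1],[1,99]).round(1))
E
```

```text
slot far end [10.6  0.8 62.6] [0.5363 0.3684 0.05  ] barrel far L,R [ 22.3 -20.2  62.6] [22.4 21.9 62.6]
slot L,R [ 5.6 -2.7 62.6] [ 5.6  4.4 62.6]
recess far [ 30.3 -25.8  62.7] [30.4 27.4 62.6] bow far L/R top [ 29.   -3.  -42.4] [ 29.    4.2 -42.4]
bow pts
2059 19.0 [[19.0, -1.0, -1.0], [19.0, -0.0, -1.0], [19.0, 0.0, -1.0], [19.0, 1.0, -2.0], [19.0, -0.0, -7.0], [19.0, -1.0, -7.0]]
bow in stand rel TCP: x [-19.7  19.1] y [-4.3  5.9]
```

```bash
python3 drive.py '[[0.001,0,0.006,0,0,0],[0.001,0,0.012,0,0,0],[0.001,0,0.017,0,0,0],[0.001,0,0.019,0,0,0],[0.001,0,0.021,0,0,0],[0.001,0,0.023,0,0,0],[0.001,0,0.025,0,0,0],[0.001,0,0.026,0,0,0],[0.001,0,0.026,0,0,0]]'
```

```text
time_s: 37.28
tcp_pos: [0.5273, 0.3676, 0.086]
eef_rot: [180.0, 0.0, 10.2]
contact_force: [-0.7, 0.4, 0.6]
gripper_width: 0.0097
gripper_force: 40.0
```

```bash
python3 drive.py '[[0,0,0.003,0,0,0],[0,0,0.006,0,0,0],[0,0,0.009,0,0,0],[0,0,0.012,0,0,0],[0,0,0.015,0,0,0],[0,0,0.018,0,0,0],[0,0,0.021,0,0,0],[0,0,0.023,0,0,0],[0,0,0.025,0,0,0],[0,0,0.025,0,0,0]]'
```

```text
time_s: 38.12
tcp_pos: [0.5271, 0.3674, 0.0607]
eef_rot: [180.0, 0.0, 10.2]
contact_force: [-0.4, -0.5, -1.0]
gripper_width: 0.0102
gripper_force: 40.0
```

```bash
python3 drive.py '[[0,0,0.001,0,0,0],[0,0,0.002,0,0,0],[0,0,0.0025,0,0,0],[0,0,0.0025,0,0,0]]'
```

```text
time_s: 38.45
tcp_pos: [0.5275, 0.3678, 0.0596]
eef_rot: [-180.0, -0.0, 10.2]
contact_force: [-1.7, -0.8, 4.6]
gripper_width: 0.0098
gripper_force: 40.0
```

```bash
python3 drive.py '[[0,0,0,0,0,4],[0,0,0,0,0,8],[0,0,0,0,0,12],[0,0,0,0,0,16],[0,0,0,0,0,20],[0,0,0,0,0,24],[0,0,0,0,0,28],[0,0,0,0,0,32],[0,0,0,0,0,36],[0,0,0,0,0,40],[0,0,0,0,0,44],[0,0,0,0,0,48]]'
python3 -c "
from h import *
s=get_state();print(s['moment'].round(2),s['joints'].round(1))"
```

```text
time_s: 39.45
tcp_pos: [0.5272, 0.3667, 0.0596]
eef_rot: [179.9, -0.0, -38.0]
contact_force: [-1.7, -4.2, 7.3]
gripper_width: 0.0099
gripper_force: 40.0
[-1.49  0.72  0.07] [ 52.2  25.8 -15.    0.  -49.3  -0.2]
```

```bash
python3 drive.py '[[0,0,0,0,0,4],[0,0,0,0,0,8],[0,0,0,0,0,12],[0,0,0,0,0,16],[0,0,0,0,0,20],[0,0,0,0,0,24],[0,0,0,0,0,28],[0,0,0,0,0,32],[0,0,0,0,0,36],[0,0,0,0,0,39],[0,0,0,0,0,42],[0,0,0,0,0,42]]'
python3 -c "
from h import *
s=get_state();print(s['moment'].round(2),s['joints'].round(1))"
```

```text
time_s: 40.45
tcp_pos: [0.5267, 0.3665, 0.0596]
eef_rot: [179.9, -0.1, -80.0]
contact_force: [-3.9, -3.8, 7.6]
gripper_width: 0.0094
gripper_force: 40.0
[-1.45  1.54  0.07] [ 52.2  25.8 -15.    0.  -49.3 -42.2]
```

```bash
python3 drive.py '[[0,0,0,0,0,1.5],[0,0,0,0,0,3],[0,0,0,0,0,3]]'
python3 -c "
from h import *
s=get_state();print(s['moment'].round(2),s['joints'].round(1))"
```

```text
time_s: 40.7
tcp_pos: [0.5266, 0.3665, 0.0596]
eef_rot: [179.9, -0.1, -82.9]
contact_force: [-4.7, -3.8, 7.3]
gripper_width: 0.0097
gripper_force: 40.0
[-1.41  1.75  0.09] [ 52.2  25.8 -15.    0.  -49.3 -45.1]
```

```bash
python3 drive.py '[[0,0,0,0,0,2],[0,0,0,0,0,4],[0,0,0,0,0,4]]'
python3 -c "
from h import *
s=get_state();print(s['moment'].round(2),s['joints'].round(1))"
```

```text
time_s: 40.95
tcp_pos: [0.5265, 0.3666, 0.0596]
eef_rot: [179.9, -0.1, -86.8]
contact_force: [-4.9, -3.8, 9.1]
gripper_width: 0.0097
gripper_force: 40.1
[-1.34  2.03  0.53] [ 52.3  25.8 -15.    0.  -49.3 -49.1]
```

The moment jumped to 0.53 N m, so the key is at its stop. I'll relieve it slightly, release and rise.

```bash
python3 drive.py '[[0,0,0,0,0,-2],[0,0,0,0,0,-3.5],[0,0,0,0,0,-3.5]]'
python3 drive.py '[[0,0,0,0,0,0],[0,0,0,0,0,0],[0,0,0,0,0,0],[0,0,0,0,0,0],[0,0,-0.02,0,0,0],[0,0,-0.05,0,0,0],[0,0,-0.09,0,0,0],[0,0,-0.13,0,0,0],[0,0,-0.17,0,0,0],[0,0,-0.21,0,0,0],[0,0,-0.25,0,0,0],[0,0,-0.25,0,0,0]]' 0.04
python3 - <<'E'
from h import *
for n in ['scene','side','wrist']: snap(n,n+'10')
N=['scene10','side10','wrist10']
print('key');rect(N,(.49,.57,.33,.41,.075,.105))
for n in N:
    p,_=pts(n,.5,.555,.34,.395,.07,.11);print(n,len(p),np.round(np.percentile(p[:,2],[5,50,95]),3) if len(p) else '')
    p,_=pts(n,.45,.6,.03,.15,.25,.262); print('handle',len(p),len(p) and ((p.min(0)+p.max(0))/2).round(3))
print('cowl');rect(N[:2],(.5,.72,-.35,-.17,.048,.062),dark=60)
ortho(N,'top10',x0=.15,x1=.85,y0=-.6,y1=.5,s=.002,zmax=.14)
E
```

```text
time_s: 41.2
tcp_pos: [0.5266, 0.3665, 0.0595]
eef_rot: [179.9, -0.1, -83.2]
contact_force: [-4.7, -4.2, 8.2]
gripper_width: 0.0097
gripper_force: 40.0
time_s: 42.2
tcp_pos: [0.5302, 0.3692, 0.3187]
eef_rot: [-179.3, 0.4, -83.2]
contact_force: [-0.2, 0.9, 2.0]
gripper_width: 0.04
gripper_force: 0.0
key
scene10 86 c 528.3 369.6 size 39 12 long-axis yaw -79.5
side10 28 c 524.1 362.0 size 31 9 long-axis yaw -80.7
wrist10 284 c 526.2 366.2 size 39 10 long-axis yaw -81.1
scene10 106 [0.072 0.09  0.096]
handle 55 [0.53  0.089 0.255]
side10 35 [0.073 0.089 0.097]
handle 35 [0.528 0.089 0.254]
wrist10 287 [0.087 0.094 0.095]
handle 0 0
cowl
scene10 200 c 612.8 -253.5 size 97 55 long-axis yaw -2.0
side10 226 c 611.2 -258.3 size 96 52 long-axis yaw -0.7
```

View pics/top10.png

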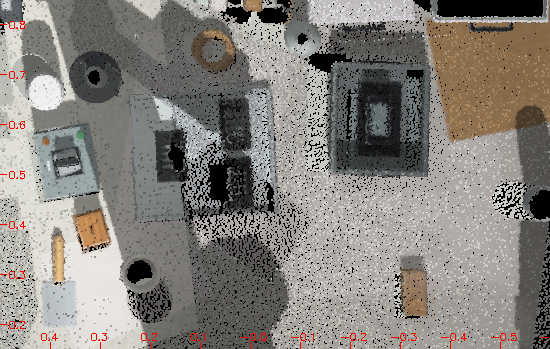

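The key top is at 94 mm, so it is fully home. It has turned about 91°, so the barrel is at least 1.38 rad even allowing for the play. The ducts, cowl and lamp are in place, so I'm handing in.

```bash
python3 -c "
from plant import r, camrig, order, get_state
print(order.close_job())"
```

```text
the job is handed in; nothing more can be done
None
```

The job is handed in; the hand-in returned no verdict. By my last measurements, the cowl stands in the crate, all three ducts lie flat in the tray, the lamp is back within about 15 mm of the tray's centre, and the key is fully home and turned to on.

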